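Press a doweled batten home with a ratchet clamp

ROBOT

A 7-joint arm with a two-finger parallel gripper is mounted at the origin on the work surface. World frame = base frame: x ahead of the robot, y to its left, z up, the work surface at z = 0. Lengths are in mm, angles in rad, forces in N, time in s.
With the tool pointing down it reaches from about 400 to 875 mm from the base axis. Payload 4.4 kg.
Tool frame: the origin (TCP) lies between the finger pads; the fingertips stand 11 mm ahead of it and the grasp point (between the pads) lies 8 mm behind it; y points along the fingers, x is the direction in which the jaws open and shut, and the axes are right-handed (so a half turn about y gives the same grasp; the last joint's range is limited). The gripper opens to 85 mm and grips with 20 to 120 N. Pads are 22 mm wide; open, the fingers measure 114 mm over their backs; the gripper's body (76 mm by 85 mm) begins 54 mm behind the grasp point. The pads swing forward as they close: fully open they stand 13 mm farther back than shut.
Start: joints at [1.283, 0.628, 0.038, 1.517, -0.027, 0.996, -0.02], TCP at [143.018, -634.085, 242.313] pointing down, gripper open.
Joint ranges: [-3.06, 3.06], [-0.37, 2.12], [-1.25, 1.32], [0.18, 2.47], [-1.1, 4.24], [0.23, 1.98], [-2.94, 2.94]. Speed limits (rad/s): [2.57, 2.57, 3.14, 3.14, 3.14, 3.14, 3.14].

INTERFACE

Orientations are given as [roll, pitch, yaw] about the fixed x, y, z axes, in that order (R = Rz(yaw) Ry(pitch) Rx(roll)).
In Python, from cell import * gives the robot as it stands.
- The arm moves only by the shell command python3 -m jog 'ROWS'. ROWS is JSON, a list of rows, each an object of numbers: "x", "y", "z": the shift along the tool's x, y, z in mm; "ax", "ay", "az": the turn, a rotation vector about the tool's x, y, z in rad; "grip": the finger opening in mm, from 0 to 85.4. In form: [{"x": .., "y": .., "z": .., "ax": .., "ay": .., "az": .., "grip": ..}, ...]. A call has 1 to 5 rows; each row is the pose to reach, as a shift and turn from the pose commanded when the call began, along the tool's axes at that moment; what a row does not reach only later rows make up. A row lasts 1/10 s, in which the tool goes at most 50 mm and 8.59 degrees, less where a joint would pass 70% of its speed; a pose out of reach is approached as far as the arm can. A call with a gripper value outside its range is refused whole. The fingers move at their own pace and stop on an object; the grip force is fixed at half the most. Time passes only in rows, so rows that repeat a pose let the fingers close. It gives the time, the measured TCP pose, the force and the opening at its end, in the units of the state.
- read_state(): the state, without advancing time (a new reading comes with each control period).
- get_image(name): name is "scene" or "top" or "wrist"; returns a dict with "color" (384x512x3 uint8, red, green, blue), "vfov" (degrees; the focal length in pixels is half the picture's height over the tangent of half this angle, whatever the lens; pixels are square), "cx", "cy" (the principal point, pixels), "camera_from_world" (4x4, takes a point from world to camera coordinates). Camera axes: x right, y down, z forward; pixel columns grow to the right and rows downward; lengths in mm; the calibration is good to about 2 mm. A picture is of the moment at which its call begins. There is no depth.
- finish_job(): hands the job in, once; it reports no verdict.
The state is a dict: "clock": time; "qpos": joint angles; "qd": joint speeds; "tau": joint torques, N m; "eef_pos": TCP position; "tool_rot": TCP orientation; "force": force on the tool from outside, world axes, zero at the start; "torque": the same for the moment, N m; "width": finger opening in mm.
Only numpy, scipy, OpenCV 4.12 (cv2) and the standard library are available. Lean on these libraries where they do the work, as an engineer would, in place of code of your own. Each camera call takes 0.05 s, during which the arm holds its last target.

TASK

Close the dowel joint between the batten and the carved panel with the ratchet clamp on the board: pump its long trigger paddle, each time right down and right back up, until the joint is shut against the stop block and the trigger pushes back firmly (about 15 N under the finger), and hold that squeeze for half a second without forcing it further, which dents the soft wood. Then press the short release plate until the jaw has run all the way back, and take the hand away. Do not touch the work or the sliding bar and jaw by hand, and leave everything else where it is.

Things in the scene. Friction and masses are not known exactly. Their poses are not given: they have to be found in the camera images.
- clamp: plywood board 510 x 160 x 18 mm fixed on the bench, with the clamp: two dark steel cheek plates with a toothed steel bar between them. Origin on the bench top under the trigger pivot; x along the bar from trigger to jaw, work and stop; z up. Board: x -125 to +385 mm, y -80 to +80 mm. Steel posts (44 mm wide over both) rise to 108 mm at x -15 to +15 mm.
- trigger_press (a point): middle of the crowned top of the trigger paddle: black plate 50 mm (along the bar) x 34 mm with a rounded ridge across it, on the side of the posts away from the jaw, about 125 mm above the bench at rest. Pressed straight down it goes 26 mm to a hard end stop, shifting under 5 mm; it springs back. It takes 2 to 4 N for its spring, up to 11 N while pushing the work; it also goes stiff at the end stop.
- trigger (a joint): trigger angle, rad: 0 up, 0.34 at the end stop; pivot 78 mm from the pressing point. Only a stroke past 0.30 gains a tooth (6 mm of jaw travel); a shorter one is lost on the way back. Let it come below 0.02 before the next stroke. With the joint shut the paddle stiffens by about 1.7 N per mm, before its end stop: at 15 N the squeeze is firm (about 17 N at the jaw), above 21 N the wood dents.
- release_press (a point): middle of the top of the release plate: short black crowned thumb plate 24 mm (along the bar) x 30 mm between posts and jaw, 52 mm from the middle of the posts, 90 mm above the bench, on a rocker. Pressed straight down 8 mm (3 to 16 N; end stop at 10 mm) it lifts the holding pawl; the bar then springs back in 0.5 s, if the trigger is up.
- release (a joint): angle of the release rocker, rad: 0 at rest, 0.26 fully pressed; the pawl is clear of the teeth above 0.18. It flicks up to 0.15 by itself as teeth pass.
- ratchet_bar (a joint): travel of the toothed bar with the jaw, m: 0 fully back, grows towards the work, at most 0.068; the ratchet holds it every 6 mm.
- jaw_pad: black rubber-faced pad 12 x 50 x 24 mm on the jaw at the end of the bar, sprung (8 N per mm, up to 9 mm); origin at the centre of its back, its pressing face 12 mm further along the clamp's x.
- panel: loose light-wood panel with a carved rosette, 100 (along the bar) x 110 x 24 mm, about 0.25 kg, lying on the board between batten and stop; origin under its centre, x axis towards the stop. At the start it lies 2 to 8 mm short of the stop. The batten is carried by it.
- batten (a joint): open gap of the joint, m, between the panel and the batten (a wooden strip 26 x 110 x 22 mm on the jaw's side, held by two dowels seen in the gap): 0 shut, 0.008 to 0.014 at the start. It slides stiffly (4 N) and stays where it is pushed.
- stop: dark wooden stop block 30 x 120 x 45 mm screwed to the board beyond the panel; origin under its centre, x axis as the clamp's; its face towards the panel is 15 mm before the origin. Where it stands varies by 18 mm.
- gouge_a: a carver's gouge, 200 mm long, lying beside the board; origin under the ferrule; a bystander
- gouge_b: the other gouge, 220 mm long, lying on the other side of the board; origin under the ferrule; a bystander
- mallet: the round mallet standing on its head, 80 mm across, 230 mm tall; origin under its centre; a bystander
- offcut: the small offcut on the board, 45 x 28 x 20 mm, lying on the board beside the paddle; origin under its centre; a bystander
- stone: the sharpening stone, 150 x 50 x 22 mm; origin under its centre; a bystander
- glue: the glue bottle, 56 mm across, 150 mm tall; origin under its centre; a bystander
- dowel_cup: the cup, 70 mm across, 80 mm tall; origin under its centre; a bystander
- dust_brush: the dust brush, wooden hand brush lying beside the board; origin under its centre; a bystander
Not all that is in view belongs to the job. Leave any green or pink look-alike of the panel alone.

How it is judged (in metres and radians):
On the way, in this order (a step that is already met when the one before it is completed fails the run):
1. the joint is shut (gap under 1.5 mm) and the jaw squeezes the work with more than 12 N, for 0.2 s (value of joint batten below 0.0015 m and contact force between jaw_pad and panel above 12 N), for 0.2 s.
2. the ratchet has been released and the jaw has run back to within 4 mm of its rear end (value of joint ratchet_bar below 0.004 m), for 0.1 s.
At the end, for the whole second after the job is handed in: the joint is shut (gap under 1.5 mm) with the panel within 3 mm of the stop block and at rest, the jaw is back within 4 mm of its rear end, trigger and release are up (value of joint batten below 0.0015 m and x of panel in the frame of stop above -0.068 m and value of joint ratchet_bar below 0.004 m and value of joint trigger below 0.03 rad and value of joint release below 0.08 rad and linear speed of panel below 0.01 m/s); the robot touches nothing.
It fails at once if the jaw squeezes the work with more than 30 N (the wood is dented) (contact force between jaw_pad and panel above 30 N).
It fails at once if the robot touches the panel or the batten (contact force between any of the fingers, the arm and panel above 0.5 N).
It fails at once if the robot pushes the bar, the jaw or its pad by hand (contact force between any of the fingers, the arm and ratchet_bar above 0.5 N).
It fails at once if a bystander is moved by more than 20 mm (distance of any of gouge_a, gouge_b, mallet, offcut, stone, glue, dowel_cup, dust_brush from where it was at the start of the episode above 0.02 m).
It also fails if it takes over 64 s, if anything falls off the work surface, if the arm or the gripper's body presses on something with over 40 N, if the wrist force passes 120 N, or if a joint passes its speed limit or range.

## Working session

There is one attempt and no reset: what is moved stays moved. The work goes in short steps, Python scripts to look and compute and a shell command to move; the robot and the scene stay as the last step left them, time stands still between calls to the robot, and variables do not carry over. Pictures are saved under pics/ and viewed, and the job is handed in when it is done.

```bash
ls; mkdir -p pics; cat > h.py <<'E'
from cell import *
import numpy as np, cv2
def snap(n,f):
    im=get_image(n); cv2.imwrite('pics/'+f,im['color'][:,:,::-1]); 
    import pickle; pickle.dump(im,open('pics/'+f+'.pkl','wb')); return im
def ray(im,u,v):
    H=im['color'].shape[0]; f=H/2/np.tan(np.radians(im['vfov'])/2)
    T=np.array(im['camera_from_world']); R=T[:3,:3]; c=-R.T@T[:3,3]
    d=R.T@np.array([(u-im['cx'])/f,(v-im['cy'])/f,1]); return c,d
def atz(im,u,v,z):
    c,d=ray(im,u,v); return c+d*(z-c[2])/d[2]
def proj(im,p):
    H=im['color'].shape[0]; f=H/2/np.tan(np.radians(im['vfov'])/2)
    T=np.array(im['camera_from_world']); q=T[:3,:3]@np.array(p)+T[:3,3]
    return q[0]/q[2]*f+im['cx'],q[1]/q[2]*f+im['cy']
E
python3 - <<'E'
from h import *
for n in('scene','top','wrist'):
    im=snap(n,n+'0.png'); T=np.array(im['camera_from_world']); print(n,im['vfov'],im['cx'],im['cy'],(-T[:3,:3].T@T[:3,3]).round(), T[2,:3].round(2),{k for k in im})
print(read_state())
E
```

```text
pics
scene 55.7602631082348 253.12937247893555 192.18089163755425 [1013. -740.  676.] [-0.48  0.71 -0.52] {'camera_from_world', 'cy', 'vfov', 'cx', 'color'}
top 54.19249603056066 257.507356716584 189.63170858789195 [ 290.    2. 1157.] [ 0.2   0.   -0.98] {'camera_from_world', 'cy', 'vfov', 'cx', 'color'}
wrist 58.43306018754272 256.64274654724113 182.69926859280486 [ 220. -618.  373.] [-0.3  -0.07 -0.95] {'camera_from_world', 'cy', 'vfov', 'cx', 'color'}
{'clock': 0.15, 'qpos': array([ 1.28322617,  0.6291067 ,  0.03845972,  1.5181294 , -0.02701257,
        0.99633512, -0.01998736]), 'qd': array([-3.25516581e-04, -4.18175222e-03, -1.63572226e-04, -4.60942383e-03,
        1.16637965e-03,  4.96966901e-05,  3.77352016e-04]), 'tau': array([ 2.63176786e-03, -5.63797688e+01,  1.22829124e+00, -1.93649662e+01,
        1.12242223e-02,  7.39039213e-03,  9.49431040e-06]), 'eef_pos': array([ 142.89912432, -633.62226414,  241.62087502]), 'tool_rot': array([-1.57079806e+00,  1.46063498e-03, -1.34902932e+00]), 'force': array([-0.23778499, -0.34076009, -1.62630282]), 'torque': array([ 0.01265191, -0.03538933, -0.00628214]), 'width': 85.27096543318675}
```

View pics/scene0.png

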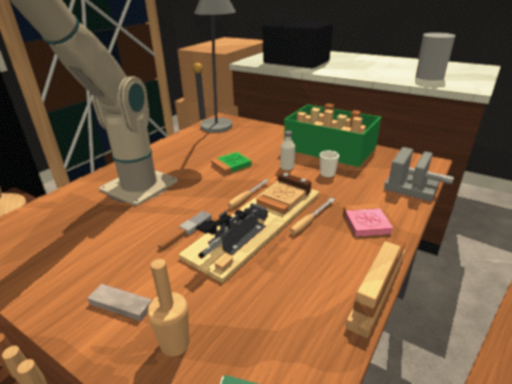

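View pics/top0.png

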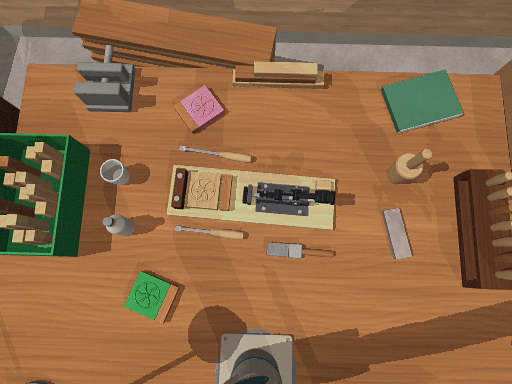

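View pics/wrist0.png

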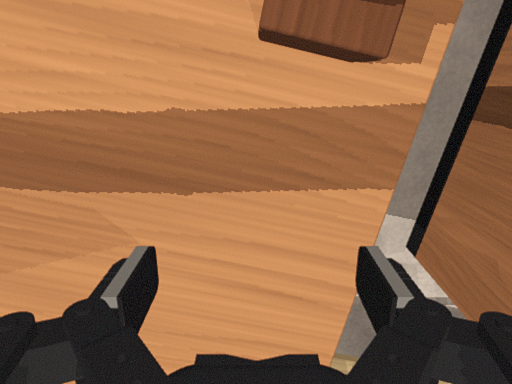

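```bash
python3 - <<'E'
from h import *
import pickle
im=pickle.load(open('pics/top0.png.pkl','rb'))
c=im['color'][150:250,150:350,::-1]
cv2.imwrite('pics/topcrop.png',cv2.resize(c,None,fx=4,fy=4,interpolation=cv2.INTER_CUBIC))
for n,u,v in[('lt',174.5,165),('rt',334.5,178.5),('rb',334,228.5),('lb',167.5,216)]: print(n,atz(im,u,v,18).round(1))
E
```

```text
lt [599.9 270.1  18. ]
rt [ 569.9 -232.    18. ]
rb [ 413.8 -228.2   18. ]
lb [438.2 279.8  18. ]
```

View pics/topcrop.png

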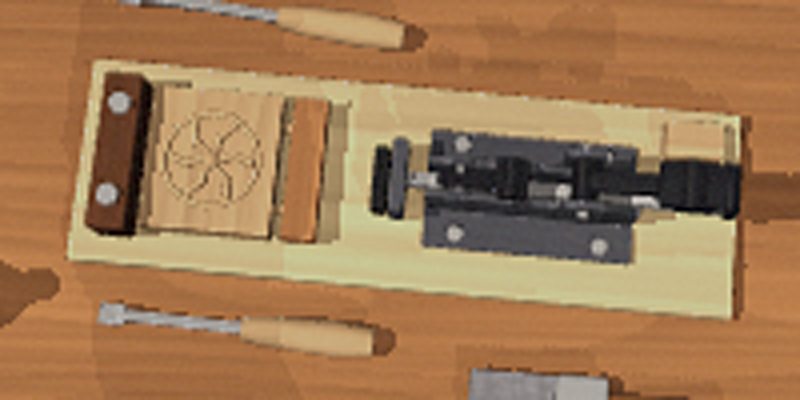

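```bash
cat > fit.py <<'E'
from h import *
from scipy.optimize import least_squares
import pickle
im=pickle.load(open('pics/top0.png.pkl','rb'))
uv=np.array([(173.75,165),(335.5,179),(333.25,229.25),(167.25,214.5)])
bd=np.array([(385,-80),(-125,-80),(-125,80),(385,80)])
def W(p,x,y,z):
    c,s=np.cos(p[2]),np.sin(p[2]); return np.array([p[0]+c*x-s*y,p[1]+s*x+c*y,z])
f=lambda p:np.concatenate([np.array(proj(im,W(p,*b,18)))-q for b,q in zip(bd,uv)])
r=least_squares(f,[500,-100,1.57],x_scale=[10,10,.1])
P=r.x
if __name__=='__main__':
    print(P,r.fun.round(2))
    o=im['color'][:,:,::-1].copy()[150:250,150:350]; o=cv2.resize(o,None,fx=4,fy=4,interpolation=cv2.INTER_CUBIC)
    for n,q in dict(trig=(-78,0,125),t1=(-103,17,120),t2=(-103,-17,120),t3=(-53,17,120),t4=(-53,-17,120),rel=(52,0,90),r1=(64,15,90),r2=(64,-15,90),r3=(40,15,90),r4=(40,-15,90),p1=(-15,22,108),p2=(-15,-22,108),p3=(15,22,108),p4=(15,-22,108)).items():
        w=W(P,*q); u,v=proj(im,w); print(n,w.round(1),round(u,1),round(v,1))
        cv2.circle(o,(int((u-150)*4+2),int((v-150)*4+2)),3,(0,0,255) if n[0]=='t' else (0,255,0) if n[0]=='r' else (255,0,255),-1)
    cv2.imwrite('pics/ov.png',o)
E
python3 fit.py
```

```text
[ 497.77426976 -106.68915768    1.50943998] [-0.05 -0.43  0.38 -0.47  0.23  0.39 -0.55  0.4 ]
trig [ 493.  -184.5  125. ] 325.7 195.9
t1 [ 474.5 -208.5  120. ] 333.9 202.9
t2 [ 508.4 -210.5  120. ] 334.5 191.1
t3 [ 477.6 -158.5  120. ] 316.1 201.4
t4 [ 511.5 -160.6  120. ] 316.8 189.5
rel [501.  -54.8  90. ] 278.7 194.2
r1 [486.7 -41.9  90. ] 274.1 199.0
r2 [516.7 -43.7  90. ] 274.9 188.8
r3 [485.3 -65.8  90. ] 282.4 199.7
r4 [515.2 -67.7  90. ] 283.2 189.6
p1 [ 474.9 -120.3  108. ] 302.0 202.7
p2 [ 518.8 -123.   108. ] 303.0 187.5
p3 [476.7 -90.4 108. ] 291.4 201.7
p4 [520.7 -93.1 108. ] 292.5 186.6
```

View pics/ov.png

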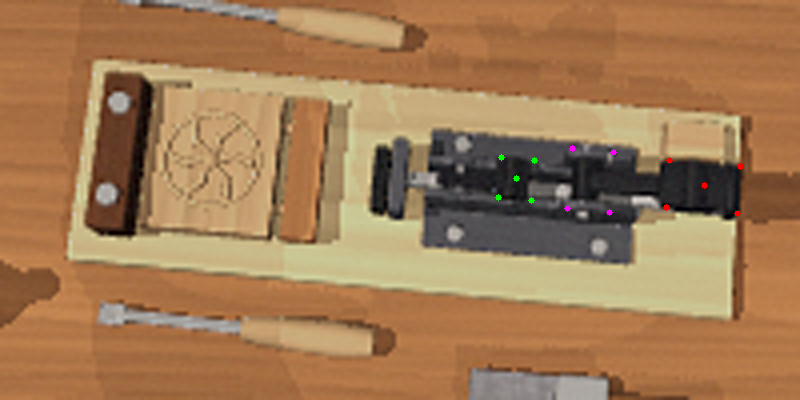

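```bash
cat > go.py <<'E'
import sys
from h import *
from fit import P,W
from scipy.spatial.transform import Rotation as Ro
def go(x,y,z,dz=0):
    # target TCP in clamp frame xy, world z; tool x along -clamp y, tool y down
    s=read_state(); t=W(P,x,y,z); R=Ro.from_euler('xyz',s['tool_rot'])
    yaw=P[2]-np.pi/2
    Rt=Ro.from_euler('xyz',[-np.pi/2,0,yaw])
    print('clk',round(s['clock'],2),'pos',s['eef_pos'].round(1),'rot',s['tool_rot'].round(3),'F',s['force'].round(1),'w',round(s['width'],1))
    c,sn=np.cos(P[2]),np.sin(P[2]); d=s['eef_pos'][:2]-P[:2]
    print('clampxy',round(c*d[0]+sn*d[1],1),round(-sn*d[0]+c*d[1],1))
    print('shift',R.inv().apply(t-s['eef_pos']).round(1),'turn',(R.inv()*Rt).as_rotvec().round(3))
if __name__=='__main__': go(*map(float,sys.argv[1:4]))
E
python3 -m jog '[{"y":-40,"grip":0},{"y":-80,"grip":0}]'; python3 go.py -78 0 250
```

```text
clk 0.15 pos [ 142.9 -633.6  241.6] rot [-1.571e+00  1.000e-03 -1.349e+00] F [-0.2 -0.3 -1.6] w 85.3
clampxy -547.7 321.9
shift [-361.1   -7.9  440.3] turn [-1.000e-03 -1.288e+00 -1.000e-03]$[0]: bad value
```

```bash
python3 -m jog '[{"x":0,"y":-40,"z":0,"ax":0,"ay":0,"az":0,"grip":1},{"x":0,"y":-60,"z":0,"ax":0,"ay":0,"az":0,"grip":1}]'; python3 go.py -78 0 250
```

```text
clock: 0.35
eef_pos: [143.1, -634.7, 304.1]
tool_rot: [-1.571, -0.002, -1.349]
force: [-0.3, -1.0, -0.4]
width: 59.0
clk 0.35 pos [ 143.1 -634.7  304.1] rot [-1.571 -0.002 -1.349] F [-0.3 -1.  -0.4] w 59.0
clampxy -548.7 321.6
shift [-362.2   53.5  440.3] turn [ 1.000e-03 -1.288e+00  1.000e-03]
```

```bash
python3 -m jog '[{"x":-30,"y":0,"z":38,"ax":0,"ay":-0.14,"az":0,"grip":0.5},{"x":-60,"y":0,"z":75,"ax":0,"ay":-0.28,"az":0,"grip":0.5},{"x":-90,"y":0,"z":112,"ax":0,"ay":-0.42,"az":0,"grip":0.5},{"x":-120,"y":0,"z":149,"ax":0,"ay":-0.56,"az":0,"grip":0.5},{"x":-150,"y":0,"z":185,"ax":0,"ay":-0.7,"az":0,"grip":0.5}]'; python3 go.py -78 0 250
```

```text
clock: 0.85
eef_pos: [291.5, -445.2, 302.3]
tool_rot: [-1.571, -0.0, -0.643]
force: [0.4, -0.7, 0.3]
width: 0.6
clk 0.85 pos [ 291.5 -445.2  302.3] rot [-1.571 -0.    -0.643] F [ 0.4 -0.7  0.3] w 0.6
clampxy -350.5 185.2
shift [  5.   52.3 329.5] turn [-0.    -0.582  0.   ]
```

```bash
python3 -m jog '[{"x":1,"y":0,"z":45,"ax":0,"ay":-0.12,"az":0,"grip":0.5},{"x":2,"y":0,"z":90,"ax":0,"ay":-0.24,"az":0,"grip":0.5},{"x":3,"y":0,"z":135,"ax":0,"ay":-0.36,"az":0,"grip":0.5},{"x":4,"y":0,"z":180,"ax":0,"ay":-0.48,"az":0,"grip":0.5},{"x":4,"y":10,"z":225,"ax":0,"ay":-0.582,"az":0,"grip":0.5}]'; python3 go.py -78 0 220
```

```text
clock: 1.35
eef_pos: [431.3, -269.1, 293.2]
tool_rot: [-1.572, -0.003, -0.063]
force: [0.9, -1.0, 0.2]
width: 0.3
clk 1.35 pos [ 431.3 -269.1  293.2] rot [-1.572 -0.003 -0.063] F [ 0.9 -1.   0.2] w 0.3
clampxy -166.2 56.4
shift [56.1 73.2 88.4] turn [ 0.001 -0.001  0.003]
```

```bash
python3 -m jog '[{"x":20,"y":20,"z":30,"ax":0,"ay":0,"az":0,"grip":0.5},{"x":40,"y":40,"z":60,"ax":0,"ay":0,"az":0,"grip":0.5},{"x":56,"y":65,"z":88,"ax":0,"ay":0,"az":0,"grip":0.5},{"x":56,"y":73,"z":88,"ax":0,"ay":0,"az":0,"grip":0.5},{"x":56,"y":73,"z":88,"ax":0,"ay":0,"az":0,"grip":0.5}]'; python3 go.py -78 0 160; python3 - <<'E'
from h import *
from fit import P,W
for n in('wrist','scene'):
    im=snap(n,n+'1.png')
    o=cv2.cvtColor(im['color'],cv2.COLOR_RGB2BGR)
    if n=='scene': o=cv2.resize(o[180:290,150:350],None,fx=4,fy=4,interpolation=cv2.INTER_CUBIC); cv2.imwrite('pics/scene1c.png',o)
    for q in[(-78,0,125),(-103,17,120),(-103,-17,120),(-53,17,120),(-53,-17,120),(52,0,90),(-15,22,108),(-15,-22,108)]: 
        u,v=proj(im,W(P,*q)); print(n,q,round(u),round(v)); 
        if n=='wrist': cv2.circle(o,(int(u),int(v)),2,(0,0,255),-1)
    if n=='wrist':cv2.imwrite('pics/wrist1o.png',o)
E
```

```text
clock: 1.85
eef_pos: [490.5, -185.4, 217.9]
tool_rot: [-1.57, 0.004, -0.065]
force: [-0.5, -0.6, 0.2]
width: 0.7
clk 1.85 pos [ 490.5 -185.4  217.9] rot [-1.57   0.004 -0.065] F [-0.5 -0.6  0.2] w 0.7
clampxy -79.0 2.4
shift [ 2.6 57.9  1. ] turn [-0.001 -0.004 -0.004]
wrist (-78, 0, 125) 259 188
wrist (-103, 17, 120) 236 218
wrist (-103, -17, 120) 283 218
wrist (-53, 17, 120) 234 151
wrist (-53, -17, 120) 284 151
wrist (52, 0, 90) 259 -13
wrist (-15, 22, 108) 227 92
wrist (-15, -22, 108) 292 92
scene (-78, 0, 125) 207 224
scene (-103, 17, 120) 196 228
scene (-103, -17, 120) 205 233
scene (-53, 17, 120) 209 219
scene (-53, -17, 120) 219 223
scene (52, 0, 90) 239 212
scene (-15, 22, 108) 217 215
scene (-15, -22, 108) 230 220
```

View pics/wrist1o.png

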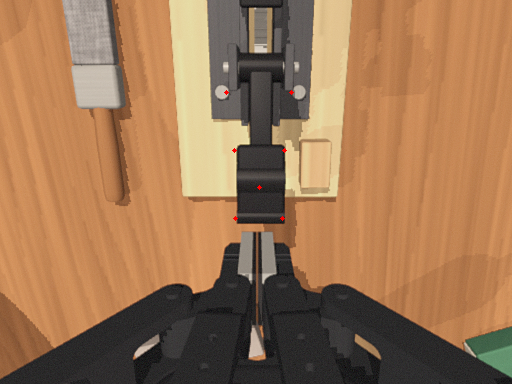

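View pics/scene1c.png

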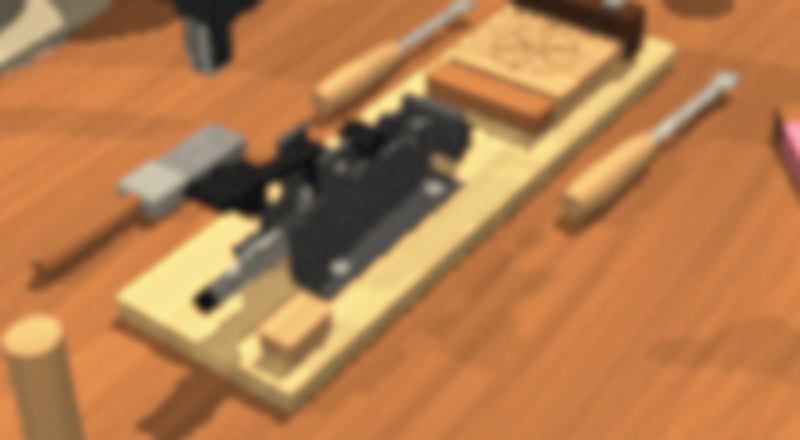

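```bash
python3 -m jog '[{"x":2,"y":35,"z":1,"ax":0,"ay":0,"az":0,"grip":0.5},{"x":2.6,"y":65,"z":1,"ax":0,"ay":0,"az":0,"grip":0.5},{"x":2.6,"y":76,"z":1,"ax":0,"ay":0,"az":0,"grip":0.5},{"x":2.6,"y":76,"z":1,"ax":0,"ay":0,"az":0,"grip":0.5},{"x":2.6,"y":76,"z":1,"ax":0,"ay":0,"az":0,"grip":0.5}]'; python3 go.py -78 0 137
```

```text
clock: 2.45
eef_pos: [494.7, -186.2, 144.5]
tool_rot: [-1.571, -0.002, -0.068]
force: [0.2, -0.7, -0.3]
width: 0.6
clk 2.45 pos [ 494.7 -186.2  144.5] rot [-1.571 -0.002 -0.068] F [ 0.2 -0.7 -0.3] w 0.6
clampxy -79.5 -1.8
shift [-1.9  7.5  1.5] turn [ 0.001 -0.007  0.002]
```

```bash
python3 -m jog '[{"x":-1,"y":3,"z":1,"ax":0,"ay":0,"az":0,"grip":0.5},{"x":-1,"y":6,"z":1,"ax":0,"ay":0,"az":0,"grip":0.5},{"x":-1,"y":6,"z":1,"ax":0,"ay":0,"az":0,"grip":0.5}]'; python3 go.py -78 0 137;python3 -m jog '[{"x":0,"y":3,"z":0,"ax":0,"ay":0,"az":0,"grip":0.5},{"x":0,"y":3,"z":0,"ax":0,"ay":0,"az":0,"grip":0.5}]';python3 -m jog '[{"x":0,"y":3,"z":0,"ax":0,"ay":0,"az":0,"grip":0.5},{"x":0,"y":3,"z":0,"ax":0,"ay":0,"az":0,"grip":0.5}]'
```

```text
clock: 2.75
eef_pos: [493.2, -184.4, 137.6]
tool_rot: [-1.571, -0.0, -0.067]
force: [-0.0, 0.8, -0.6]
width: 0.2
clk 2.75 pos [ 493.2 -184.4  137.6] rot [-1.571 -0.    -0.067] F [-0.   0.8 -0.6] w 0.2
clampxy -77.8 -0.2
shift [-0.2  0.6 -0.2] turn [ 0.    -0.006  0.   ]
clock: 2.95
eef_pos: [493.5, -184.9, 134.4]
tool_rot: [-1.572, -0.001, -0.067]
force: [-0.3, -1.5, 1.7]
width: 0.4
clock: 3.15
eef_pos: [493.4, -184.8, 131.3]
tool_rot: [-1.571, -0.001, -0.067]
force: [-0.1, -1.7, 2.5]
width: 0.7
```

```bash
python3 -m jog '[{"x":0,"y":7,"z":0,"ax":0,"ay":0,"az":0,"grip":0.5},{"x":0,"y":14,"z":0,"ax":0,"ay":0,"az":0,"grip":0.5},{"x":0,"y":14,"z":0,"ax":0,"ay":0,"az":0,"grip":0.5}]';for i in 1 2 3 4 ; do python3 -m jog '[{"x":0,"y":2,"z":0,"ax":0,"ay":0,"az":0,"grip":0.5},{"x":0,"y":2,"z":0,"ax":0,"ay":0,"az":0,"grip":0.5}]' | sed -n '2p;4p'; done
```

```text
clock: 3.45
eef_pos: [493.5, -185.6, 117.0]
tool_rot: [-1.572, -0.001, -0.068]
force: [-0.2, -4.0, 5.3]
width: 0.4
eef_pos: [493.5, -185.7, 115.4]
force: [-0.6, -3.7, 5.9]
eef_pos: [493.5, -185.6, 113.4]
force: [-0.0, -4.1, 5.2]
eef_pos: [493.5, -185.7, 111.5]
force: [-0.4, -4.4, 5.5]
eef_pos: [493.6, -185.8, 110.1]
force: [-1.3, -3.6, 10.3]
```

```bash
python3 -m jog '[{"x":0,"y":-14,"z":0,"ax":0,"ay":0,"az":0,"grip":0.5},{"x":0,"y":-28,"z":0,"ax":0,"ay":0,"az":0,"grip":0.5},{"x":0,"y":-28,"z":0,"ax":0,"ay":0,"az":0,"grip":0.5},{"x":0,"y":-28,"z":0,"ax":0,"ay":0,"az":0,"grip":0.5}]'; python3 - <<'E'
from h import *
for n in('top','scene'): im=snap(n,n+'2.png')
im=cv2.imread('pics/top2.png')[150:250,150:350]; im2=cv2.imread('pics/scene2.png')[160:270,190:340]
cv2.imwrite('pics/top2c.png',cv2.resize(im,None,fx=4,fy=4,interpolation=cv2.INTER_CUBIC))
cv2.imwrite('pics/scene2c.png',cv2.resize(im2,None,fx=5,fy=5,interpolation=cv2.INTER_CUBIC))
E
```

```text
clock: 4.65
eef_pos: [492.9, -183.7, 136.7]
tool_rot: [-1.57, 0.001, -0.067]
force: [0.7, 0.0, 1.3]
width: 0.9
```

View pics/top2c.png

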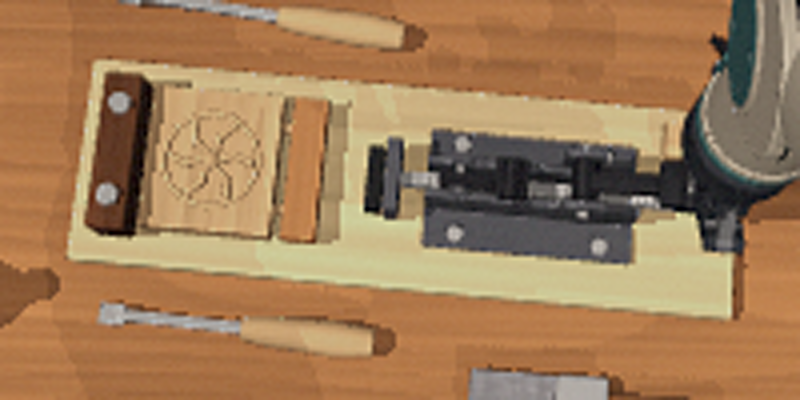

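View pics/scene2c.png

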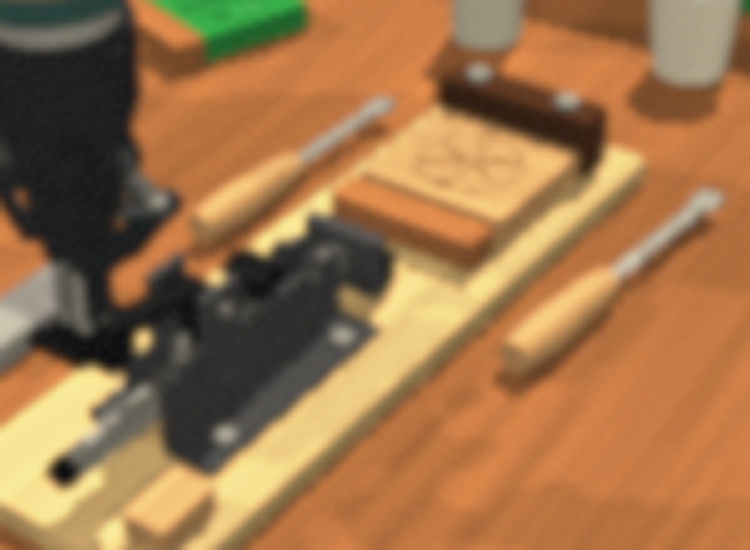

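```bash
python3 - <<'E'
from h import *
from fit import P,W
import pickle
im=pickle.load(open('pics/top2.png.pkl','rb'))
def cl(u,v,z):
    w=atz(im,150+u/4,150+v/4,z); c,s=np.cos(P[2]),np.sin(P[2]); d=w[:2]-P[:2]; return (np.array([c*d[0]+s*d[1],-s*d[0]+c*d[1]])).round(1)
for n,u,v,z in [('stopL',106,72,63),('stopR top',137,75,63),('panelL',161,130,42),('panelR top',275,160,42),('panelR top',284,97,42),('batL',290,130,40),('batR',328,100,40),('batR',316,240,40),('padF',366,180,45),('padF',366,180,55),('padF',366,180,65),('plateL',432,130,22)]: print(n,cl(u,v,z))
E
```

```text
stopL [363.7 -58.5]
stopR top [340.2 -58.3]
panelL [321.1 -22.1]
panelR top [232.1  -6.6]
panelR top [230.6 -56.2]
batL [223.5 -31.3]
batR [197.  -57.3]
batR [195.   51.3]
padF [161.7   3.2]
padF [161.1   5.1]
padF [160.5   7. ]
plateL [115.9 -44.9]
```

```bash
for i in 2 3 4 5; do python3 -m jog '[{"x":0,"y":14,"z":0,"ax":0,"ay":0,"az":0,"grip":0.5},{"x":0,"y":28,"z":0,"ax":0,"ay":0,"az":0,"grip":0.5},{"x":0,"y":28,"z":0,"ax":0,"ay":0,"az":0,"grip":0.5},{"x":0,"y":28,"z":0,"ax":0,"ay":0,"az":0,"grip":0.5}]'| sed -n '1,2p;4p'; python3 -m jog '[{"x":0,"y":-14,"z":0,"ax":0,"ay":0,"az":0,"grip":0.5},{"x":0,"y":-28,"z":0,"ax":0,"ay":0,"az":0,"grip":0.5},{"x":0,"y":-28,"z":0,"ax":0,"ay":0,"az":0,"grip":0.5},{"x":0,"y":-28,"z":0,"ax":0,"ay":0,"az":0,"grip":0.5}]'| sed -n '2p;4p'; done; python3 go.py -78 0 137; python3 - <<'E'
from h import *
for n in('top','wrist'): im=snap(n,n+'3.png')
im=cv2.imread('pics/top3.png')[150:250,150:350]
cv2.imwrite('pics/top3c.png',cv2.resize(im,None,fx=4,fy=4,interpolation=cv2.INTER_CUBIC))
E
```

```text
clock: 5.15
eef_pos: [493.7, -187.3, 110.1]
force: [-0.8, -6.7, 11.0]
eef_pos: [492.9, -184.2, 136.7]
force: [1.4, -0.7, 1.9]
clock: 5.95
eef_pos: [493.7, -187.4, 110.0]
force: [-2.0, -6.4, 13.2]
eef_pos: [493.0, -184.3, 136.5]
force: [0.8, -1.7, 1.2]
clock: 6.75
eef_pos: [493.8, -187.4, 110.0]
force: [-2.3, -6.4, 14.8]
eef_pos: [493.0, -184.3, 136.5]
force: [0.3, -0.4, 1.4]
clock: 7.55
eef_pos: [493.7, -187.5, 110.0]
force: [-1.2, -6.2, 15.0]
eef_pos: [493.0, -184.3, 136.4]
force: [1.0, -0.3, 1.2]
clk 7.95 pos [ 493.  -184.3  136.4] rot [-1.571  0.    -0.067] F [ 1.  -0.3  1.2] w 0.3
clampxy -77.7 0.1
shift [ 0.1 -0.6 -0.3] turn [-0.    -0.006 -0.   ]
```

View pics/top3c.png

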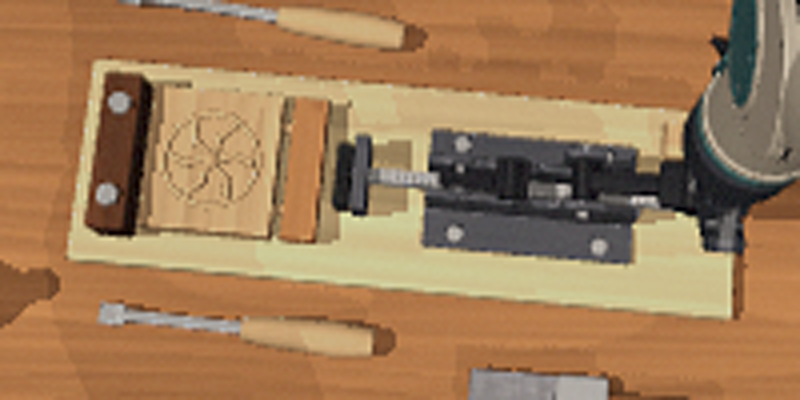

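View pics/wrist3.png

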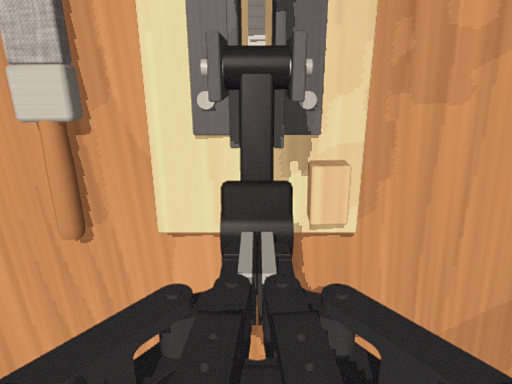

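```bash
for i in 6 7; do python3 -m jog '[{"x":0,"y":14,"z":0,"ax":0,"ay":0,"az":0,"grip":0.5},{"x":0,"y":27.6,"z":0,"ax":0,"ay":0,"az":0,"grip":0.5},{"x":0,"y":27.6,"z":0,"ax":0,"ay":0,"az":0,"grip":0.5},{"x":0,"y":27.6,"z":0,"ax":0,"ay":0,"az":0,"grip":0.5}]'| sed -n '1,2p;4p'; python3 -m jog '[{"x":0,"y":-14,"z":0,"ax":0,"ay":0,"az":0,"grip":0.5},{"x":0,"y":-28,"z":0,"ax":0,"ay":0,"az":0,"grip":0.5},{"x":0,"y":-28,"z":0,"ax":0,"ay":0,"az":0,"grip":0.5},{"x":0,"y":-28,"z":0,"ax":0,"ay":0,"az":0,"grip":0.5}]'| sed -n '2p;4p'; done
# stroke 8 in pieces
python3 -m jog '[{"x":0,"y":8,"z":0,"ax":0,"ay":0,"az":0,"grip":0.5},{"x":0,"y":8,"z":0,"ax":0,"ay":0,"az":0,"grip":0.5}]'| sed -n '1,2p;4p'
for i in 1 2 3 4; do python3 -m jog '[{"x":0,"y":4.8,"z":0,"ax":0,"ay":0,"az":0,"grip":0.5},{"x":0,"y":4.8,"z":0,"ax":0,"ay":0,"az":0,"grip":0.5}]'| sed -n '2p;4p'; done
python3 -m jog '[{"x":0,"y":-14,"z":0,"ax":0,"ay":0,"az":0,"grip":0.5},{"x":0,"y":-28,"z":0,"ax":0,"ay":0,"az":0,"grip":0.5},{"x":0,"y":-28,"z":0,"ax":0,"ay":0,"az":0,"grip":0.5},{"x":0,"y":-28,"z":0,"ax":0,"ay":0,"az":0,"grip":0.5}]'| sed -n '2p;4p'
python3 - <<'E'
from h import *
for n in('top',): im=snap(n,n+'4.png')
im=cv2.imread('pics/top4.png')[150:250,150:350]
cv2.imwrite('pics/top4c.png',cv2.resize(im,None,fx=4,fy=4,interpolation=cv2.INTER_CUBIC))
E
```

```text
clock: 8.45
eef_pos: [493.7, -187.5, 110.1]
force: [-0.7, -6.0, 10.2]
eef_pos: [492.6, -184.1, 136.9]
force: [-0.3, 0.6, 0.1]
clock: 9.25
eef_pos: [493.4, -187.3, 110.2]
force: [-0.7, -7.2, 8.0]
eef_pos: [492.6, -184.1, 137.2]
force: [0.5, 0.4, -0.1]
clock: 9.85
eef_pos: [492.7, -184.8, 128.7]
force: [0.5, -2.0, 2.9]
eef_pos: [492.9, -185.4, 124.8]
force: [-0.3, -3.1, 5.4]
eef_pos: [493.0, -185.8, 120.5]
force: [-0.9, -4.9, 7.0]
eef_pos: [492.9, -186.4, 116.0]
force: [-1.4, -5.7, 8.2]
eef_pos: [493.0, -186.6, 111.2]
force: [-1.1, -5.1, 9.1]
eef_pos: [492.9, -183.7, 138.4]
force: [-0.4, 0.4, 0.2]
```

View pics/top4c.png

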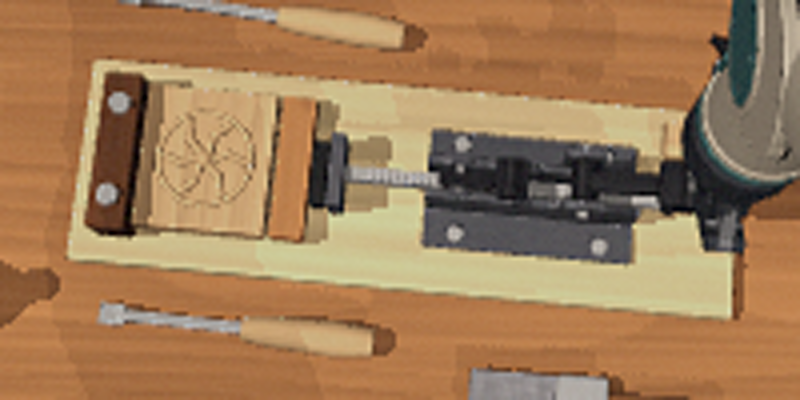

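```bash
python3 -m jog '[{"x":0,"y":8,"z":0,"ax":0,"ay":0,"az":0,"grip":0.5},{"x":0,"y":8,"z":0,"ax":0,"ay":0,"az":0,"grip":0.5}]'| sed -n '1,2p;4p'
for i in 1 2 3 4 ; do python3 -m jog '[{"x":0,"y":3,"z":0,"ax":0,"ay":0,"az":0,"grip":0.5},{"x":0,"y":3,"z":0,"ax":0,"ay":0,"az":0,"grip":0.5}]'| sed -n '2p;4p'; done
```

```text
clock: 11.3
eef_pos: [492.8, -184.6, 129.7]
force: [-0.8, -1.4, 2.1]
eef_pos: [492.9, -184.8, 127.5]
force: [-1.1, -2.9, 3.7]
eef_pos: [492.9, -185.3, 124.9]
force: [-0.4, -3.2, 6.3]
eef_pos: [492.9, -185.8, 122.3]
force: [-1.5, -4.0, 8.2]
eef_pos: [492.9, -186.3, 119.5]
force: [-1.9, -6.1, 7.6]
```

```bash
for i in 1 2 3 4 5; do python3 -m jog '[{"x":0,"y":1.8,"z":0,"ax":0,"ay":0,"az":0,"grip":0.5},{"x":0,"y":1.8,"z":0,"ax":0,"ay":0,"az":0,"grip":0.5}]'| sed -n '2p;4p'; done; python3 - <<'E'
from h import *
for n in('top',): im=snap(n,n+'5.png')
im=cv2.imread('pics/top5.png')[150:250,150:350]
cv2.imwrite('pics/top5c.png',cv2.resize(im,None,fx=4,fy=4,interpolation=cv2.INTER_CUBIC))
E
```

```text
eef_pos: [492.9, -186.5, 117.8]
force: [-1.6, -5.8, 9.2]
eef_pos: [492.9, -186.7, 116.1]
force: [-1.0, -6.5, 10.6]
eef_pos: [492.8, -186.9, 114.3]
force: [-1.8, -6.8, 10.3]
eef_pos: [492.9, -187.1, 112.7]
force: [-2.8, -5.8, 12.5]
eef_pos: [492.9, -187.2, 111.1]
force: [-4.0, -7.2, 15.1]
```

View pics/top5c.png

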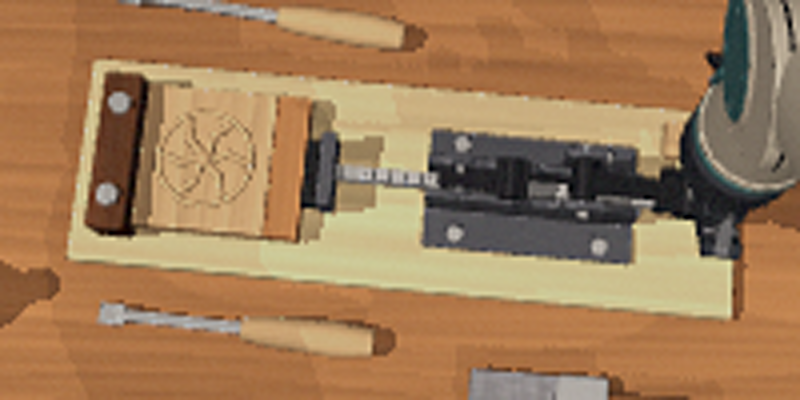

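```bash
for i in 1 2; do python3 -m jog '[{"x":0,"y":0,"z":0,"ax":0,"ay":0,"az":0,"grip":0.5},{"x":0,"y":0,"z":0,"ax":0,"ay":0,"az":0,"grip":0.5}]'| sed -n '2p;4p'; done; python3 - <<'E'
import cv2,numpy as np
a=cv2.imread('pics/top4c.png');b=cv2.imread('pics/top5c.png');c=cv2.imread('pics/top3c.png')
o=np.vstack([cv2.resize(i[60:260,60:440],None,fx=2,fy=1) for i in(c,a,b)]); cv2.imwrite('pics/cmp.png',o)
E
```

```text
eef_pos: [492.9, -187.2, 111.3]
force: [-3.4, -7.8, 13.7]
eef_pos: [492.9, -187.2, 111.3]
force: [-3.7, -7.5, 15.3]
```

View pics/cmp.png

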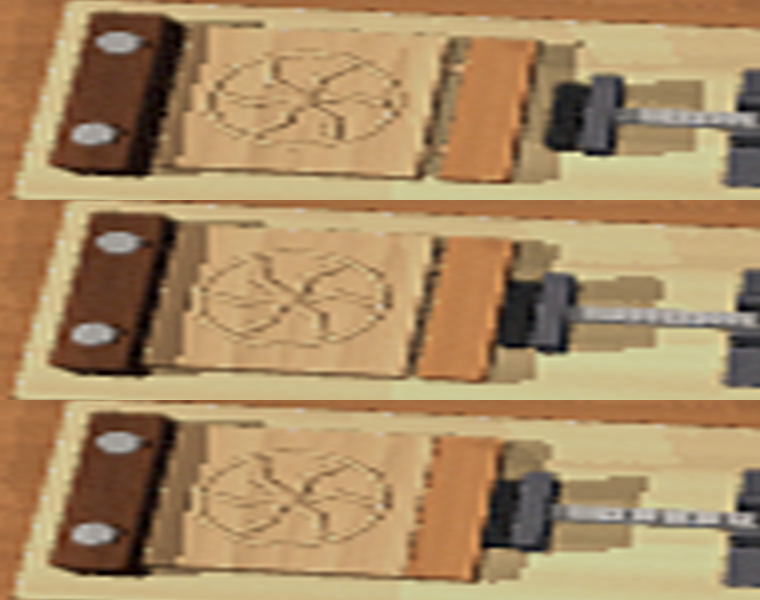

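```bash
for i in 1 2 ; do python3 -m jog '[{"x":0,"y":0.3,"z":0,"ax":0,"ay":0,"az":0,"grip":0.5},{"x":0,"y":0.3,"z":0,"ax":0,"ay":0,"az":0,"grip":0.5},{"x":0,"y":0.3,"z":0,"ax":0,"ay":0,"az":0,"grip":0.5}]'| sed -n '2p;4p'; done
```

```text
eef_pos: [492.9, -187.2, 111.0]
force: [-3.2, -6.3, 14.7]
eef_pos: [492.9, -187.2, 110.8]
force: [-3.6, -7.2, 15.1]
```

```bash
python3 -m jog '[{"x":0,"y":-9,"z":0,"ax":0,"ay":0,"az":0,"grip":0.5},{"x":0,"y":-18,"z":0,"ax":0,"ay":0,"az":0,"grip":0.5},{"x":0,"y":-27,"z":0,"ax":0,"ay":0,"az":0,"grip":0.5},{"x":0,"y":-27,"z":0,"ax":0,"ay":0,"az":0,"grip":0.5},{"x":0,"y":-27,"z":0,"ax":0,"ay":0,"az":0,"grip":0.5}]'| sed -n '1,2p;4p'
for i in 1 2 3 4; do python3 -m jog '[{"x":0,"y":1,"z":0,"ax":0,"ay":0,"az":0,"grip":0.5},{"x":0,"y":1,"z":0,"ax":0,"ay":0,"az":0,"grip":0.5}]'| sed -n '2p;4p'; done
```

```text
clock: 14.65
eef_pos: [493.5, -183.8, 136.4]
force: [0.6, -0.3, 0.6]
eef_pos: [493.5, -184.3, 135.1]
force: [-0.1, -0.6, 1.6]
eef_pos: [493.3, -184.4, 134.1]
force: [1.4, -1.0, 1.8]
eef_pos: [493.2, -184.5, 133.2]
force: [0.9, -1.1, 1.6]
eef_pos: [493.0, -184.5, 132.2]
force: [0.7, -1.3, 3.0]
```

```bash
for i in 1 2 3 4; do python3 -m jog '[{"x":0,"y":1.2,"z":0,"ax":0,"ay":0,"az":0,"grip":0.5},{"x":0,"y":1.2,"z":0,"ax":0,"ay":0,"az":0,"grip":0.5}]'| sed -n '2p;4p'; done
```

```text
eef_pos: [492.9, -184.4, 131.0]
force: [-0.6, -2.0, 2.3]
eef_pos: [492.9, -184.3, 129.8]
force: [-0.2, -1.7, 2.7]
eef_pos: [493.0, -184.4, 128.6]
force: [-0.1, -1.8, 2.3]
eef_pos: [493.0, -184.5, 127.5]
force: [-1.1, -2.5, 4.6]
```

```bash
for i in 1 2 3; do python3 -m jog '[{"x":0,"y":1.2,"z":0,"ax":0,"ay":0,"az":0,"grip":0.5},{"x":0,"y":1.2,"z":0,"ax":0,"ay":0,"az":0,"grip":0.5}]'| sed -n '2p;4p'; done
```

```text
eef_pos: [493.0, -184.7, 126.6]
force: [-2.1, -3.5, 7.3]
eef_pos: [493.0, -185.0, 125.6]
force: [-1.3, -2.8, 8.4]
eef_pos: [493.0, -185.2, 124.6]
force: [-2.0, -4.5, 10.6]
```

```bash
for i in 1 2; do python3 -m jog '[{"x":0,"y":1,"z":0,"ax":0,"ay":0,"az":0,"grip":0.5},{"x":0,"y":1,"z":0,"ax":0,"ay":0,"az":0,"grip":0.5}]'| sed -n '2p;4p'; done
```

```text
eef_pos: [493.1, -185.4, 123.8]
force: [-2.2, -3.8, 12.3]
eef_pos: [493.0, -185.5, 122.9]
force: [-2.7, -5.5, 13.5]
```

```bash
python3 -m jog '[{"x":0,"y":0.7,"z":0,"ax":0,"ay":0,"az":0,"grip":0.5},{"x":0,"y":0.7,"z":0,"ax":0,"ay":0,"az":0,"grip":0.5}]'| sed -n '2p;4p';python3 -m jog '[{"x":0,"y":0.3,"z":0,"ax":0,"ay":0,"az":0,"grip":0.5},{"x":0,"y":0.3,"z":0,"ax":0,"ay":0,"az":0,"grip":0.5}]'| sed -n '2p;4p'; python3 -m jog '[{"x":0,"y":0,"z":0,"ax":0,"ay":0,"az":0,"grip":0.5},{"x":0,"y":0,"z":0,"ax":0,"ay":0,"az":0,"grip":0.5},{"x":0,"y":0,"z":0,"ax":0,"ay":0,"az":0,"grip":0.5}]'| sed -n '2p;4p'
```

```text
eef_pos: [493.0, -185.7, 122.4]
force: [-3.3, -4.5, 14.6]
eef_pos: [493.0, -185.7, 122.2]
force: [-3.3, -5.2, 14.3]
eef_pos: [493.0, -185.7, 122.2]
force: [-3.1, -4.9, 14.9]
```

```bash
python3 -m jog '[{"x":0,"y":-20,"z":0,"ax":0,"ay":0,"az":0,"grip":0.5},{"x":0,"y":-50,"z":0,"ax":0,"ay":0,"az":0,"grip":0.5},{"x":0,"y":-80,"z":0,"ax":0,"ay":0,"az":0,"grip":0.5},{"x":0,"y":-80,"z":35,"ax":0,"ay":0,"az":0,"grip":0.5},{"x":0,"y":-80,"z":35,"ax":0,"ay":0,"az":0,"grip":0.5}]'; python3 - <<'E'
from h import *
from fit import P,W
im=snap('wrist','wrist6.png'); o=im['color'][:,:,::-1].copy()
for q in[(52,0,90),(40,15,90),(40,-15,90),(64,15,90),(64,-15,90),(15,22,108),(-15,22,108),(-15,-22,108)]:
    u,v=proj(im,W(P,*q)); cv2.circle(o,(int(u),int(v)),2,(0,0,255),-1)
cv2.imwrite('pics/wrist6o.png',o)
E
python3 go.py 52 0 203
```

```text
clock: 18.45
eef_pos: [496.3, -143.7, 201.7]
tool_rot: [-1.567, -0.002, -0.061]
force: [0.8, 2.0, -0.6]
width: 0.4
clk 18.5 pos [ 495.7 -146.   201. ] rot [-1.568 -0.    -0.062] F [-0.6 -1.  -0.8] w 0.6
clampxy -39.3 -0.3
shift [-0.4 -1.8 91.3] turn [-0.002 -0.001  0.   ]
```

View pics/wrist6o.png

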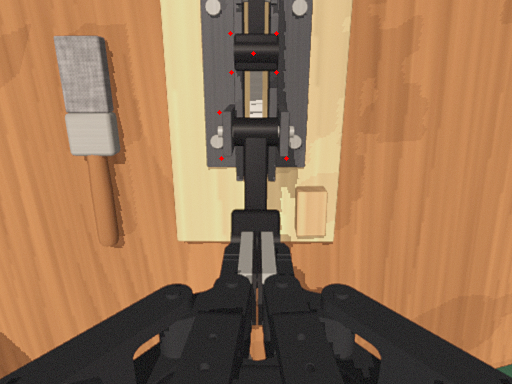

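```bash
python3 -m jog '[{"x":0,"y":0,"z":40,"ax":0,"ay":0,"az":0,"grip":0.5},{"x":0.6,"y":0,"z":80,"ax":0,"ay":0,"az":0,"grip":0.5},{"x":0.6,"y":20,"z":91,"ax":0,"ay":0,"az":0,"grip":0.5},{"x":0.6,"y":50,"z":91,"ax":0,"ay":0,"az":0,"grip":0.5},{"x":0.6,"y":50,"z":91,"ax":0,"ay":0,"az":0,"grip":0.5}]'; python3 go.py 52 -1 110
```

```text
clock: 19.0
eef_pos: [499.1, -58.0, 147.7]
tool_rot: [-1.57, 0.008, -0.066]
force: [-0.7, -0.7, 0.5]
width: 1.1
clk 19.0 pos [499.1 -58.  147.7] rot [-1.57   0.008 -0.066] F [-0.7 -0.7  0.5] w 1.1
clampxy 48.7 1.7
shift [ 2.9 37.6  3.3] turn [-0.    -0.004 -0.008]
```

```bash
python3 -m jog '[{"x":2,"y":18,"z":3,"ax":0,"ay":0,"az":0,"grip":0.5},{"x":2,"y":38,"z":3,"ax":0,"ay":0,"az":0,"grip":0.5},{"x":2,"y":38,"z":3,"ax":0,"ay":0,"az":0,"grip":0.5}]';python3 -m jog '[{"x":0,"y":0,"z":0,"ax":0,"ay":0,"az":0,"grip":0.5}]'>/dev/null; python3 go.py 52 -1 103
```

```text
clock: 19.3
eef_pos: [502.8, -56.3, 111.6]
tool_rot: [-1.571, 0.005, -0.068]
force: [-0.4, -0.3, -0.6]
width: 0.4
clk 19.4 pos [504.4 -56.2 113.4] rot [-1.571e+00  1.000e-03 -6.800e-02] F [-1.1  0.3  0.1] w 0.7
clampxy 50.8 -3.5
shift [-2.5 10.4  1.2] turn [ 0.    -0.007 -0.001]
```

```bash
python3 -m jog '[{"x":-2,"y":5,"z":1,"ax":0,"ay":0,"az":0,"grip":0.5},{"x":-2,"y":11,"z":1,"ax":0,"ay":0,"az":0,"grip":0.5},{"x":-2,"y":11,"z":1,"ax":0,"ay":0,"az":0,"grip":0.5}]'| sed -n '2p;4p'; for i in 1 2 3; do python3 -m jog '[{"x":0,"y":2,"z":0,"ax":0,"ay":0,"az":0,"grip":0.5},{"x":0,"y":2,"z":0,"ax":0,"ay":0,"az":0,"grip":0.5}]'| sed -n '2p;4p'; done
```

```text
eef_pos: [502.1, -54.7, 101.7]
force: [-0.2, -0.7, -0.7]
eef_pos: [502.6, -55.0, 100.1]
force: [-0.2, -2.0, 2.6]
eef_pos: [502.6, -55.1, 98.0]
force: [-0.2, 0.4, 0.0]
eef_pos: [502.7, -54.8, 95.8]
force: [0.7, -1.2, 2.5]
```

```bash
for i in 1 2; do python3 -m jog '[{"x":0,"y":1.6,"z":0,"ax":0,"ay":0,"az":0,"grip":0.5},{"x":0,"y":1.6,"z":0,"ax":0,"ay":0,"az":0,"grip":0.5}]'| sed -n '1,2p;4p'; done;  python3 -m jog '[{"x":0,"y":0,"z":0,"ax":0,"ay":0,"az":0,"grip":0.5},{"x":0,"y":0,"z":0,"ax":0,"ay":0,"az":0,"grip":0.5},{"x":0,"y":0,"z":0,"ax":0,"ay":0,"az":0,"grip":0.5},{"x":0,"y":0,"z":0,"ax":0,"ay":0,"az":0,"grip":0.5},{"x":0,"y":0,"z":0,"ax":0,"ay":0,"az":0,"grip":0.5}]'| sed -n '2p;4p'; python3 - <<'E'
from h import *
for n in('top','scene'): im=snap(n,n+'7.png')
im=cv2.imread('pics/top7.png')[150:250,150:350]; im2=cv2.imread('pics/scene7.png')[160:270,190:340]
cv2.imwrite('pics/top7c.png',cv2.resize(im,None,fx=4,fy=4,interpolation=cv2.INTER_CUBIC))
cv2.imwrite('pics/scene7c.png',cv2.resize(im2,None,fx=5,fy=5,interpolation=cv2.INTER_CUBIC))
E
```

```text
clock: 20.5
eef_pos: [502.7, -54.7, 94.2]
force: [0.1, -1.8, 3.1]
clock: 20.7
eef_pos: [502.6, -54.6, 92.6]
force: [0.4, -2.8, 2.7]
eef_pos: [502.6, -54.6, 92.8]
force: [0.8, -1.9, 3.0]
```

View pics/top7c.png

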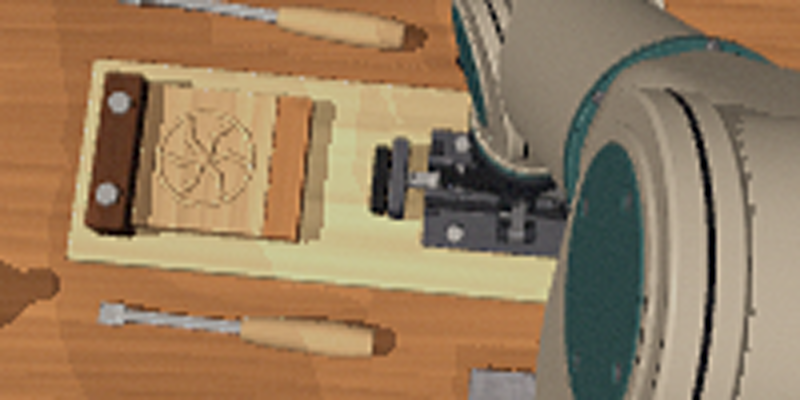

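View pics/scene7c.png

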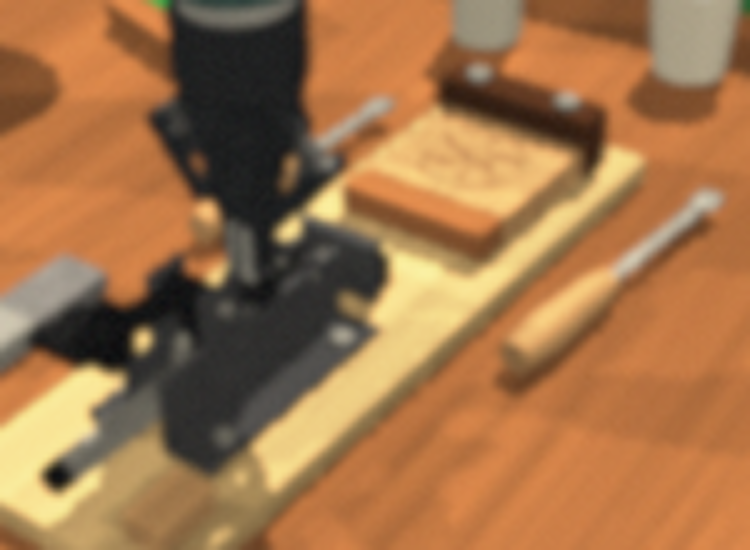

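```bash
python3 -m jog '[{"x":0,"y":-10,"z":0,"ax":0,"ay":0,"az":0,"grip":0.5},{"x":0,"y":-30,"z":0,"ax":0,"ay":0,"az":0,"grip":0.5},{"x":0,"y":-70,"z":0,"ax":0,"ay":0,"az":0,"grip":0.5},{"x":0,"y":-110,"z":0,"ax":0,"ay":0,"az":0,"grip":0.5},{"x":0,"y":-150,"z":0,"ax":0,"ay":0,"az":0,"grip":0.5}]'; python3 -m jog '[{"x":0,"y":0,"z":-40,"ax":0,"ay":0,"az":0,"grip":0.5},{"x":0,"y":0,"z":-80,"ax":0,"ay":0,"az":0,"grip":0.5},{"x":0,"y":0,"z":-120,"ax":0,"ay":0,"az":0,"grip":0.5},{"x":0,"y":0,"z":-160,"ax":0,"ay":0,"az":0,"grip":0.5},{"x":0,"y":0,"z":-160,"ax":0,"ay":0,"az":0,"grip":0.5}]';python3 - <<'E'
from h import *
for n in('top',): im=snap(n,n+'8.png')
im=cv2.imread('pics/top8.png')[150:250,150:350]
cv2.imwrite('pics/top8c.png',cv2.resize(im,None,fx=4,fy=4,interpolation=cv2.INTER_CUBIC))
from fit import P
import pickle
for f in('top5','top8'):
  im=pickle.load(open(f'pics/{f}.png.pkl','rb'))
  for n,u,v,z in [('batRt',314,101,40),('batRb',299,240,40)]:
    w=atz(im,150+u/4,150+v/4,z); c,s=np.cos(P[2]),np.sin(P[2]); d=w[:2]-P[:2]; print(f,n,c*d[0]+s*d[1])
E
```

```text
clock: 21.8
eef_pos: [501.6, -53.8, 244.5]
tool_rot: [-1.57, 0.001, -0.066]
force: [0.0, -0.4, -0.1]
width: 0.5
clock: 22.3
eef_pos: [489.9, -220.6, 242.6]
tool_rot: [-1.574, 0.001, -0.076]
force: [-0.1, 0.2, -0.9]
width: 0.9
top5 batRt 207.64446286830167
top5 batRb 207.70020754446313
top8 batRt 207.64446286830167
top8 batRb 207.70020754446313
```

View pics/top8c.png

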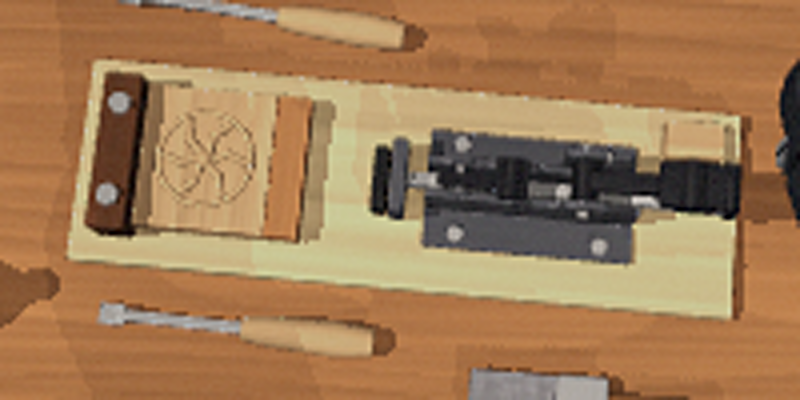

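```bash
python3 - <<'E'
import cv2,numpy as np
c=lambda n:cv2.resize(cv2.imread(f'pics/{n}.png')[160:215,165:265],None,fx=7.5,fy=5,interpolation=cv2.INTER_CUBIC)
cv2.imwrite('pics/cmp2.png',np.vstack([c('top5'),c('top8')]))
E
```

```text
(no output)
```

View pics/cmp2.png

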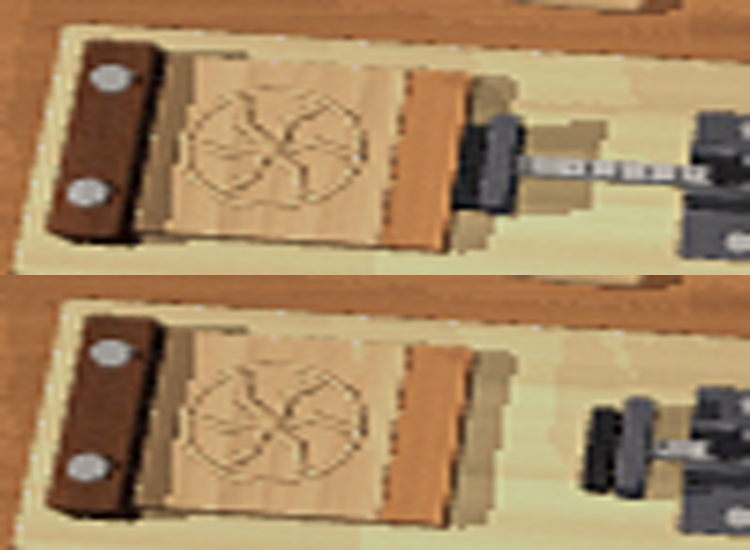

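```bash
python3 -m jog '[{"x":0,"y":0,"z":0,"ax":0,"ay":0,"az":0,"grip":0.5},{"x":0,"y":0,"z":0,"ax":0,"ay":0,"az":0,"grip":0.5}]'; python3 -c "
from cell import *
print(finish_job())"
```

```text
clock: 22.55
eef_pos: [491.9, -212.2, 242.9]
tool_rot: [-1.57, 0.0, -0.064]
force: [0.5, 0.0, -0.1]
width: 0.3
the job is handed in; nothing more can be done
None
```

The joint is closed and the job is handed in at 22.6 s; no verdict was reported.

- **Pumping:** I pumped nine full strokes. The panel slid to the stop first, then the joint closed and the paddle stiffened.
- **Squeeze:** On the ninth stroke I held about 15 N (readings of 13.7 to 15.3 N) for about a second, close to the paddle's end stop. To rule out that I was only feeling the end stop, I pressed again part way. The paddle stiffened well before the end stop, and I held 14.3 to 14.9 N for about half a second.
- **Release:** I pressed the release plate about 8 mm, at roughly 3 N. The jaw ran all the way back to where it was at the start, and I lifted the hand clear.

**Last checks:**
- The top picture shows no gap in the joint. Panel and batten have not moved since the squeeze, the jaw is at its rear end, and the paddle is up. The wrist force is about zero.
- Reading the top picture, the panel's front edge comes out about 3 mm short of my estimate of the stop face. That is within the error of my pixel readings. The stiffening to 15 N means the panel was against the stop.
- I did not measure the bystanders one by one. The two gouges and the offcut look unmoved in the last top picture, and I did not recheck the mallet, stone, glue, cup and brush.

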